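Set the power adaptor under the copy-stand camera and hold the mast up

TASK

I want to photograph the loose black power adaptor beside the photo stand (not the plugged-in one at the back by the laptop): lay it flat on the stand's plate, centred inside the four corner marks with its long side along the long side of the marks, and let go of it. Then take the camera mast by its grip so that the release button is squeezed fully in, and pull it from its lowered position straight up past the first stop to the second stop, its full height. Finish while still holding it there with the button squeezed in, since the mast sinks back when let go; do not disturb the stapler, the mug or the roll of tape.

Things in the scene. Friction and masses are not known exactly. Their poses are not given: they have to be found in the camera images.
- brick_centre (a point): Centre (half-way up) of the loose power adaptor, a black rounded block 46 x 105 x 30 mm (x, y, z) lying flat on the desk, left or right of the photo stand; y runs along its long side, z up. 0.15 to 0.35 kg
- photo_stand: Photo stand, fixed: grey plate 260 x 150 mm, upper face 10 mm above the desk, with an upright 28 mm tube (collar 36 mm, top 115 mm above the desk) near its far end. Origin under the plate's centre at desk height; x runs from the corner marks towards the tube, which stands at x = +85 mm, y = 0; z up. Place and yaw vary
- photo_place (a point): Point on the plate's upper face at the middle of four dark corner marks (outline 130 mm along the stand's x by 70 mm along the stand's y); it lies 140 mm from the mast axis. The adaptor's long side belongs along this point's x axis (same axes as the stand's), either way round
- grip (a point): Where to take the mast from above: middle of its black grip block, at the button's height, 158 mm above the desk when lowered; rises with it. Block 34 mm along y, 30 along x; top 22 mm above, underside 38 below this point. Release button (18 x 22 mm) stands 8 mm proud of the +y face: y span 42 mm, 36 pressed. Camera sticks out 38 mm at -x, 44 mm wide, its top 10 mm below this point
- mast (a joint): Height of the telescoping mast over its lowered position, m: 0 down, 0.035 first stop, 0.07 second stop (rigid end of travel). Slides straight up. With the button out a catch locks it at 0 and at the first stop; none at the second stop. Weight and return spring pull it down with about 6 to 8 N
- button (a joint): Travel of the release button into the grip (along the grip's -y), m: 0 out, 0.006 fully in; sprung, 3 N to start, 8 N fully in; the catch frees at about 0.005. One finger on it and one on the opposite face, squeezing with 20 N or more, keeps it in
- stapler: Loose desk stapler 134 x 34 x 49 mm, a bystander; origin at the centre of its underside, x along its length
- mug: Loose white mug, 89 mm high, a bystander; origin at the centre of its underside
- tape: Loose roll of brown packing tape, 94 mm across and 48 mm high, lying flat, a bystander; origin at the centre of its underside
Things that resemble listed ones, but are neither listed nor needed, are in the scene too. Of the things like the part that bears brick_centre, leave any that is green; of the rest the larger one is meant.

How it is judged (in metres and radians):
On the way, in this order (a step that is already met when the one before it is completed fails the run):
1. the adaptor lies flat and released on the plate, centred in the marks and along them, with the mast still down (horizontal distance between brick_centre and photo_place below 0.02 m and angle between the y axis of brick_centre and the x axis of photo_place, either way round below 0.2 rad and z of brick_centre in the frame of photo_place below 0.02 m and angle between brick_centre's own z axis and vertical below 0.1 rad and contact force between the fingers and power_brick below 0.1 N and value of joint mast below 0.01 m), for 0.2 s.
2. the release button is squeezed in with the mast still down (value of joint button above 0.0048 m and value of joint mast below 0.02 m and contact force between the fingers and mast above 2 N), for 0.1 s.
At the end, for the whole second after the job is handed in: The mast is held by the fingers within 5 mm of its second stop with the release button squeezed in (at least 4.8 of 6 mm), and the adaptor lies flat and untouched on the plate within 20 mm of the middle of the marks and within 0.2 rad of their long side (value of joint mast above 0.065 m and value of joint button above 0.0048 m and contact force between the fingers and mast above 2 N and horizontal distance between brick_centre and photo_place below 0.02 m and angle between the y axis of brick_centre and the x axis of photo_place, either way round below 0.2 rad and z of brick_centre in the frame of photo_place below 0.02 m and angle between brick_centre's own z axis and vertical below 0.1 rad and contact force between the arm and power_brick below 0.1 N); the arm keeps its last pose, push and grip.
It fails at once if the stapler, the mug or the tape is moved by more than 30 mm (distance of any of stapler, mug, tape from where it was at the start of the episode above 0.03 m).
It also fails if it takes over 51 s, if anything falls off the work surface, if the arm or the gripper's body presses on something with over 40 N, if the wrist force passes 120 N, or if a joint passes its speed limit or range.

ROBOT

A 6-joint arm with a two-finger parallel gripper is mounted at the origin on a cart in front of the work surface, level with it; the furniture and walls round the work are solid. World frame = base frame: x ahead of the robot, y to its left, z up, the work surface at z = 0. Lengths are in mm, angles in rad, forces in N, time in s.
With the tool pointing down it reaches from about 400 to 925 mm from the base axis. Payload 12.5 kg.
Tool frame: the origin (TCP) lies at the centre of the arm's flange, where the gripper is bolted on; the fingertips stand 190 mm ahead of it and the grasp point (between the pads) lies 171 mm ahead of it; z points along the fingers, y is the line along which they close (so a half turn about z gives the same grasp; the last joint's range is limited). The gripper opens to 95 mm and grips with 3 to 60 N. Pads are 20 mm wide; open, the fingers measure 119 mm over their backs; the gripper's body (75 mm by 180 mm) begins 59 mm behind the grasp point.
Start: joints at [1.034, 0.491, 1.559, -0, 1.092, -0.106], TCP at [260.976, 567.905, 404.761] pointing down, gripper open.
Joint ranges: [-3.1, 3.1], [-0.84, 2.19], [0.05, 2.79], [-1.13, 4.28], [0.06, 2.93], [-2.69, 2.69]. Speed limits (rad/s): [2.22, 2.22, 2.79, 3.14, 3.14, 3.14].

INTERFACE

Orientations are given as [roll, pitch, yaw] about the fixed x, y, z axes, in that order (R = Rz(yaw) Ry(pitch) Rx(roll)).
In Python, from cell import env, read_camera, search_frame, cut_out gives the robot as it stands. The module is installed in compiled form; this text tells all that it offers.
- The arm moves only by the tool move_arm, never from a script. Its argument "commands" is a list of rows, each a list of 3 entries, a list of its own where there are three numbers: the shift along the world's x, y, z normalised to -1 to 1, where 1 is 0.03 m, then the turn about the world's z normalised to -1 to 1, where 1 is 0.08 rad, then the opening, from -1 (shut) to 1 (fully open), so that 0 is half open. A call has 1 to 20 rows; each row shifts and turns the commanded pose from where the row before left it; what a row does not reach is not made up. A row lasts 1/12 s, in which the tool goes at most 41.7 mm and 7.16 degrees, less where a joint would pass 70% of its speed; a pose out of reach is approached as far as the arm can. A call with a number of a shift or a turn outside -1 to 1 is refused whole. A call with a gripper value outside its range is refused whole. The fingers move at their own pace and stop on an object; the grip force is fixed at half the most. Time passes only in rows, so rows that do not move let the fingers close. It gives the time, the measured TCP pose, the force, the opening and the grip force at its end, in the units of the state.
- env.state(): the state, without advancing time (a new reading comes with each control period).
- read_camera(name): name is "side" or "top" or "wrist"; returns a dict with "image" (384x512x3 uint8, red, green, blue), "fx", "fy", "cx", "cy" (pixels), "D" ([k1, k2, p1, p2, k3] as OpenCV has them; the pictures are not rectified), "rvec" (rotation vector, rad) and "tvec" (3), from world to camera coordinates, as OpenCV has them. Camera axes: x right, y down, z forward; pixel columns grow to the right and rows downward; lengths in mm; the calibration is good to about 2 mm. A picture is of the moment at which its call begins. There is no depth.
- env.job_done(): hands the job in; it is judged then, once.
Trained networks look in a picture, given as the dict that the camera call returned (one of the last four; its "shot" number tells which), for a name from the list of things; names that differ only in an ending like _2 or _b are one class to them, and where a whole thing is asked for, a point or a joint stands for the part that bears it (a point fixed in the world has none). Each returns a list of dicts, best first, with "confidence" (0 to 1); they miss things now and then, are a little off and sometimes report something else, mostly with a low value. They report only what shows in the picture. A call takes as long as a camera call. They do not tell look-alikes from the thing itself.
- search_frame(thing, picture): "at" ([column, row] in pixels, amid what is visible of it).
- cut_out(thing, picture): "region" (384x512 bool, what is visible of it) and "at" ([column, row] in pixels, amid what is visible of it).
The state is a dict: "t": time; "joints": joint angles; "qvel": joint speeds; "tau": joint torques, N m; "eef_pos": TCP position; "tcp_rot": TCP orientation; "ft_force": force on the tool from outside, world axes, zero at the start; "moment": the same for the moment, N m; "opening": opening from 0.0 (shut) to 1.0 (fully open); "grip_force": force on a finger pad.
Only numpy, scipy, OpenCV 4.12 (cv2) and the standard library are available. Lean on these libraries where they do the work, as an engineer would, in place of code of your own. Each camera call takes 0.05 s, during which the arm holds its last target. There are 200 camera calls.

## Working session

There is one attempt and no reset: what is moved stays moved. The work goes in short steps, Python scripts to look and compute and a tool call to move; the robot and the scene stay as the last step left them, time stands still between calls to the robot, and variables do not carry over. Pictures are saved under pics/ and viewed, at most 10 in all, crops included, and the job is handed in when it is done.

Besides the shell and the picture viewer there is one more tool, called after "Call:" as name([rows], argument=value, ...), one row to a line, values as JSON. move_arm: Moves the arm, as the interface text tells. Its arguments: {"type":"object","properties":{"commands":{"type":"array","items":{"type":"array"}}},"required":["commands"]}

```bash
mkdir -p pics; cat > h.py <<'E'
import numpy as np, cv2
from cell import env, read_camera, search_frame, cut_out
def K(c): return np.array([[c['fx'],0,c['cx']],[0,c['fy'],c['cy']],[0,0,1.]])
def ray(c,uv,z):
    p=cv2.undistortPoints(np.array(uv,float).reshape(-1,1,2),K(c),np.array(c['D']))[:,0]
    R=cv2.Rodrigues(np.array(c['rvec'],float))[0]; t=np.array(c['tvec'],float).ravel()
    o=-R.T@t; d=np.c_[p,np.ones(len(p))]@R
    return o+d*((z-o[2])/d[:,2])[:,None]
def proj(c,P): return cv2.projectPoints(np.array(P,float).reshape(-1,1,3),np.array(c['rvec'],float),np.array(c['tvec'],float),K(c),np.array(c['D']))[0][:,0]
def save(c,n,crop=None,s=1):
    im=c['image'][:,:,::-1]
    if crop: im=im[crop[1]:crop[3],crop[0]:crop[2]]
    cv2.imwrite('pics/'+n,cv2.resize(im,None,fx=s,fy=s,interpolation=cv2.INTER_CUBIC))
E
python3 - <<'E'
from h import *
for n in ['top','side']:
    c=read_camera(n); save(c,n+'0.png',s=1.5)
    for th in ['brick_centre','photo_stand','grip','stapler','mug','tape']:
        for r in cut_out(th,c)[:4]:
            P=ray(c,r['at'],20)[0]; print(n,th,r['at'],round(r['confidence'],2),P.round(),r['region'].sum())
print(env.state())
E
```

```text
top brick_centre [225.9, 192.3] 0.73 [478. 173.  20.] 358
top brick_centre [184.5, 193.4] 0.62 [470. 328.  20.] 375
top brick_centre [182.4, 228.2] 0.48 [339. 329.  20.] 200
top photo_stand [293.1, 187.9] 0.95 [501. -78.  20.] 2733
top grip [295.7, 160.5] 0.68 [607. -88.  20.] 276
top stapler [366.4, 199.6] 0.62 [ 463. -356.   20.] 380
top mug [151.7, 155.1] 0.78 [615. 464.  20.] 564
top mug [367.6, 203.9] 0.37 [ 447. -360.   20.] 379
top tape [191.4, 145.3] 0.57 [657. 313.  20.] 338
side brick_centre [256.1, 235.2] 0.85 [475. 185.  20.] 297
side brick_centre [260.6, 266.3] 0.59 [461. 348.  20.] 314
side brick_centre [295.2, 264.6] 0.55 [338. 339.  20.] 230
side photo_stand [243.1, 193.9] 0.86 [528. -76.  20.] 1627
side grip [261.1, 263.2] 0.66 [458. 333.  20.] 359
side grip [231.1, 172.0] 0.47 [ 585. -242.   20.] 209
side grip [242.0, 199.6] 0.39 [532. -36.  20.] 1585
side grip [216.7, 286.9] 0.38 [609. 444.  20.] 749
side stapler [262.5, 158.7] 0.84 [ 440. -358.   20.] 256
side mug [217.0, 289.0] 0.7 [607. 453.  20.] 863
side tape [216.9, 253.9] 0.79 [618. 288.  20.] 566
{'t': 0.7, 'joints': array([ 1.03439594e+00,  4.90881572e-01,  1.55889214e+00, -1.31575659e-05,
        1.09169253e+00, -1.05608043e-01]), 'qvel': array([-0.00045594,  0.00052473, -0.00225738,  0.00044551, -0.00105899,
       -0.0002055 ]), 'tau': array([ 5.11110939e-04, -6.12326717e+01, -2.58407664e+01,  6.92638988e-02,
        4.45893500e-02, -8.91163239e-06]), 'eef_pos': array([260.9785977 , 567.90312039, 404.77510537]), 'tcp_rot': array([3.14146818e+00, 2.49369561e-05, 2.71080637e+00]), 'ft_force': array([ 0.49890516, -0.44998186,  0.34675203]), 'moment': array([-0.00922962, -0.0776132 , -0.03225714]), 'grip_force': 0.0, 'opening': 1.0017370982717262}
```

View pics/top0.png

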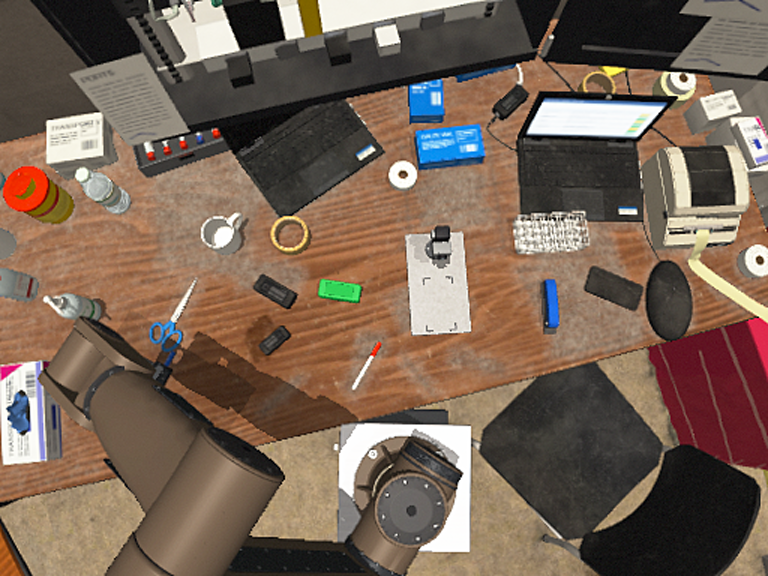

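```bash
python3 - <<'E'
from h import *
c=read_camera('top'); save(c,'topcrop.png',(150,120,350,260),4)
for r in cut_out('brick_centre',c)[:4]:
    rg=r['region']; cn=max(cv2.findContours(rg.astype(np.uint8),0,1)[0],key=len)[:,0]
    print(r['at'],c['image'][rg].mean(0).round(), cv2.minAreaRect(ray(c,cn,28)[:,:2].astype(np.float32)))
for r in cut_out('photo_stand',c)[:1]:
    cn=np.vstack([k[:,0] for k in cv2.findContours(r['region'].astype(np.uint8),0,1)[0]]); print(cv2.minAreaRect(ray(c,cn,10)[:,:2].astype(np.float32)))
E
```

```text
[228.3, 195.9] [ 53. 201.  86.] ((471.4437561035156, 172.95297241210938), (104.90201568603516, 47.42435073852539), 83.21250915527344)
[181.6, 192.7] [59. 55. 51.] ((465.9091796875, 333.2568054199219), (110.66854858398438, 49.04444122314453), 60.87528991699219)
[181.7, 229.4] [56. 53. 50.] ((344.7940979003906, 327.8446044921875), (35.907432556152344, 76.96955871582031), 43.744659423828125)
```

View pics/topcrop.png

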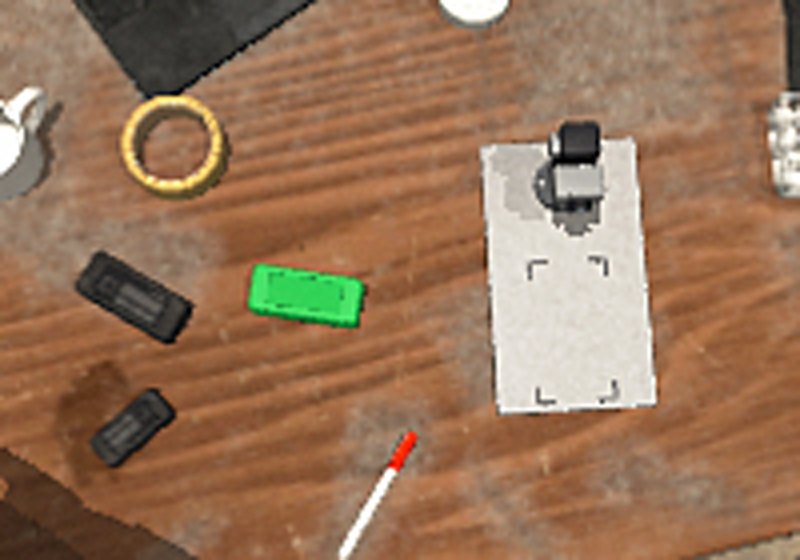

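The adaptor candidates in the top image are the green block (226,192), the large black one (182,193) and the small black one (182,229). Green is ruled out, and the larger of the two black ones, about 110x49 mm at (182,193), is the one meant. The crop confirms this: it shows two black blocks, the upper one bigger. The corner marks sit at about (282,185), (301,185), (304,220) and (285,220).

```bash
python3 - <<'E'
from h import *
c=read_camera('top')
q=lambda L:np.array(L)/4+np.array([150,120])-.4
m=ray(c,q([(530,262),(606,260),(618,400),(540,402)]),10)[:,:2]
pl=ray(c,q([(482,146),(635,141),(656,406),(498,413)]),10)[:,:2]
for n,a in (('marks',m),('plate',pl)):
    d=(a[0]+a[1]-a[2]-a[3])/2; print(n,a.round(),a.mean(0).round(1),np.linalg.norm(d).round(),np.degrees(np.arctan2(d[1],d[0])).round(1))
for r in search_frame('grip',c)[:2]: print(ray(c,r['at'],170),r)
s=read_camera('side')
for z in (28,15): print(z,[ray(s,r['at'],z)[0].round() for r in search_frame('brick_centre',s)])
E
```

```text
marks [[ 513.  -37.]
 [ 516. -110.]
 [ 384. -121.]
 [ 380.  -48.]] [448.1 -79.1] 133.0 4.8
plate [[ 625.   10.]
 [ 634. -138.]
 [ 379. -157.]
 [ 369.   -9.]] [501.6 -73.4] 256.0 4.3
[[569.42845744 -72.2024736  170.        ]] {'at': [296.1, 160.0], 'confidence': 0.76}
[[570.43966459 423.76246047 170.        ]] {'at': [151.3, 156.2], 'confidence': 0.31}
28 [array([458., 356.,  28.]), array([335., 339.,  28.]), array([466., 186.,  28.])]
15 [array([458., 344.,  15.]), array([333., 326.,  15.]), array([465., 171.,  15.])]
```

Call:
move_arm([
  [[0.35, -0.65, -0.3], 0.8, 1],
  [[0.35, -0.65, -0.3], 0.8, 1],
  [[0.35, -0.65, -0.3], 0.8, 1],
  [[0.35, -0.65, -0.3], 0.8, 1],
  [[0.35, -0.65, -0.3], 0.8, 1],
  [[0.35, -0.65, -0.3], 0.8, 1],
  [[0.35, -0.65, -0.3], 0.8, 1],
  [[0.35, -0.65, -0.3], 0.8, 1],
  [[0.35, -0.65, -0.3], 0.8, 1],
  [[0.35, -0.65, -0.3], 0.8, 1],
  [[0.35, -0.65, -0.3], 0.8, 1],
  [[0.35, -0.65, -0.3], 0.8, 1],
  [[0.35, 0, 0], 0.8, 1],
  [[0.35, 0, 0], 0.8, 1],
  [[0.35, 0, 0], 0.8, 1],
  [[0.35, 0, 0], 0.8, 1],
  [[0.35, 0, 0], 0.8, 1],
  [[0.35, 0, 0], 0.8, 1],
  [[0.35, 0, 0], 0.8, 1],
  [[0, 0, 0], 0, 1],
])

```text
t: 2.77
eef_pos: [461.9, 333.9, 296.8]
tcp_rot: [-3.141, 0.001, -2.354]
ft_force: [-0.5, -0.2, -0.6]
opening: 0.997
grip_force: 0.0
```

```bash
python3 - <<'E'
from h import *
c=read_camera('wrist'); save(c,'w1.png')
for r in cut_out('brick_centre',c)[:3]:
    cn=max(cv2.findContours(r['region'].astype(np.uint8),0,1)[0],key=len)[:,0]
    print(r['at'],r['confidence'],r['region'].sum(),c['image'][r['region']].mean(0).round(), cv2.minAreaRect(ray(c,cn,28)[:,:2].astype(np.float32)))
print(env.state()['eef_pos'])
E
```

```text
[111.6, 70.9] 0.93 7829 [151. 239. 171.] ((469.84552001953125, 174.7183837890625), (108.8839340209961, 49.719459533691406), 82.7610855102539)
[253.0, 199.9] 0.86 5654 [77. 72. 69.] ((465.83001708984375, 332.040771484375), (104.6140365600586, 45.438899993896484), 61.80718231201172)
[351.0, 103.9] 0.55 3844 [106.  99.  94.] ((348.156005859375, 326.3804626464844), (33.68946075439453, 77.62198638916016), 41.810272216796875)
[460.32267716 333.80163538 296.59113691]
```

View pics/w1.png

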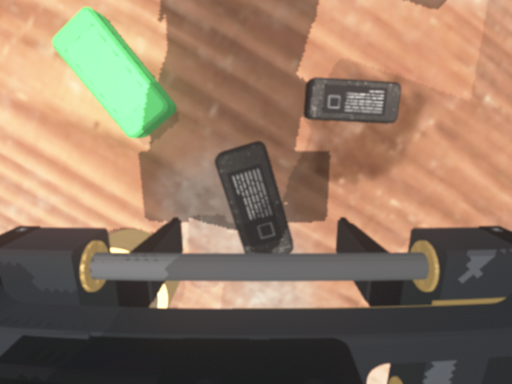

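The wrist view shows the large black adaptor at (253,200), lined up between the fingers. The green one (112,71) and the small one (351,104) are clear of the grasp.

Call:
move_arm([
  [[0.18, -0.06, -0.3], 0.92, 1],
  [[0, 0, -0.4], 0.92, 1],
  [[0, 0, -0.5], 0.92, 1],
  [[0, 0, -0.5], 0.91, 1],
  [[0, 0, -0.5], 0, 1],
  [[0, 0, -0.5], 0, 1],
  [[0, 0, -0.4], 0, 1],
  [[0, 0, -0.29], 0, 1],
  [[0, 0, 0], 0, 1],
  [[0, 0, 0], 0, -1],
  [[0, 0, 0], 0, -1],
  [[0, 0, 0], 0, -1],
  [[0, 0, 0], 0, -1],
  [[0, 0, 0], 0, -1],
  [[0, 0, 0], 0, -1],
  [[0, 0, 0], 0, -1],
  [[0, 0, 0], 0, -1],
  [[0, 0, 0], 0, -1],
])

```text
t: 4.37
eef_pos: [465.9, 332.1, 195.1]
tcp_rot: [3.142, 0.0, -2.063]
ft_force: [-1.6, -0.6, 1.4]
opening: 0.483
grip_force: 30.0
```

Call:
move_arm([
  [[0, 0, 0.4], 0, -1],
  [[0, 0, 0.6], 0, -1],
  [[0, 0, 0.7], 0, -1],
  [[0, 0, 0.6], -0.4, -1],
  [[0, -0.4, 0.2], -0.8, -1],
  [[-0.05, -0.8, 0], -0.9, -1],
  [[-0.05, -1, 0], -1, -1],
  [[-0.05, -1, 0], -1, -1],
  [[-0.05, -1, 0], -1, -1],
  [[-0.05, -1, 0], -1, -1],
  [[-0.05, -1, 0], -1, -1],
  [[-0.05, -1, 0], -1, -1],
  [[-0.05, -1, 0], -1, -1],
  [[-0.05, -1, 0], -1, -1],
  [[-0.05, -1, 0], -1, -1],
  [[-0.05, -1, 0], -0.9, -1],
  [[-0.05, -1, 0], -0.5, -1],
  [[0, -1, 0], 0, -1],
  [[0, -0.5, 0], 0, -1],
  [[0, 0, 0], 0, -1],
])

```text
t: 6.03
eef_pos: [447.9, -81.4, 270.7]
tcp_rot: [-3.141, 0.001, -3.066]
ft_force: [-0.2, 0.0, -1.5]
opening: 0.483
grip_force: 30.0
```

```bash
python3 - <<'E'
from h import *
c=read_camera('wrist'); save(c,'w2.png',s=1.5)
for r in cut_out('brick_centre',c)[:3]:
    cn=max(cv2.findContours(r['region'].astype(np.uint8),0,1)[0],key=len)[:,0]
    print(r['at'],r['confidence'],r['region'].sum(), cv2.minAreaRect(ray(c,cn,100)[:,:2].astype(np.float32)))
s=env.state();print(s['eef_pos'],s['tcp_rot'])
p=np.array([447.5,-78.5]);a=np.radians(4.6);e=np.array([np.cos(a),np.sin(a)]);f=np.array([-e[1],e[0]])
print(proj(c,[[*(p+i*65*e+j*35*f),10] for i,j in ((1,1),(1,-1),(-1,-1),(-1,1))]).round())
E
```

```text
[259.0, 214.0] 0.87 10174 ((423.3230895996094, -84.10498046875), (54.30377197265625, 45.51280212402344), 3.9980034828186035)
[493.3, 222.5] 0.57 282 ((423.0867004394531, 49.9519157409668), (21.914873123168945, 6.290298938751221), 86.4854507446289)
[447.71544953 -79.12347381 270.48424636] [ 3.14150240e+00  1.70328320e-04 -3.06432258e+00]
[[302. 274.]
 [225. 274.]
 [219. 126.]
 [307. 125.]]
```

View pics/w2.png

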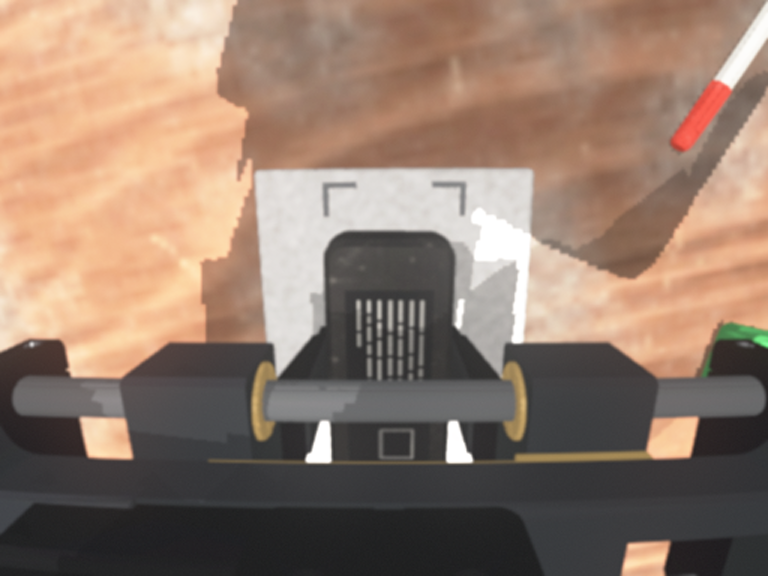

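The wrist view shows the held adaptor over the plate. The near corner marks are at (215,122) and (310,122), and the adaptor's near end is at row 155, close to parallel with them.

```bash
python3 - <<'E'
from h import *
c=read_camera('wrist')
m=ray(c,[(215.3,122.6),(310.5,122)],10)[:,:2]; print('marks',m, np.linalg.norm(m[0]-m[1]))
a=np.radians(4.6);e=np.array([np.cos(a),np.sin(a)]); print('place est',m.mean(0)+65*e, np.degrees(np.arctan2(*(m[1]-m[0])[::-1]))-90)
pe=ray(c,[(169.8,113.3),(354.5,113)],10)[:,:2]; print('plate',pe,pe.mean(0)+75*e,np.degrees(np.arctan2(*(pe[1]-pe[0])[::-1]))-90)
b=ray(c,[(260,154.5)],104)[0]; print('brick end',b, 'centre', b[:2]+52.5*e)
E
```

```text
marks [[ 382.93559451 -119.3967532 ]
 [ 376.6797653   -44.25807015]] 75.3986544291468
place est [444.598307   -76.61448159] 4.7593042128744685
plate [[ 378.21727827 -155.79534818]
 [ 366.77008822  -10.14649268]] [447.25209913 -76.95600111] 4.493891774330322
brick end [395.71581079 -83.18955839 104.        ] centre [448.04670191 -78.97911487]
```

Call:
move_arm([
  [[0, 0.05, -0.4], 0, -1],
  [[0, 0, -0.5], 0, -1],
  [[0, 0, -0.5], 0, -1],
  [[0, 0, -0.4], 0, -1],
  [[0, 0, -0.2], 0, -1],
  [[0, 0, -0.13], 0, -1],
  [[0, 0, -0.03], 0, -1],
  [[0, 0, 0], 0, -1],
  [[0, 0, 0], 0, 0.3],
  [[0, 0, 0], 0, 1],
  [[0, 0, 0], 0, 1],
  [[0, 0, 0], 0, 1],
  [[0, 0, 0], 0, 1],
  [[0, 0, 0], 0, 1],
  [[0, 0, 0], 0, 1],
])

```text
t: 7.43
eef_pos: [447.9, -77.4, 205.3]
tcp_rot: [3.142, 0.0, -3.063]
ft_force: [-0.6, -0.2, -0.0]
opening: 0.92
grip_force: 0.0
```

Call:
move_arm([
  [[0, 0, 0.4], 0, 1],
  [[0, 0, 0.6], 0, 1],
  [[0, 0, 0.8], 0, 1],
  [[0, 0, 1], 0, 1],
  [[0, 0, 1], 0, 1],
  [[0, 0, 1], 0, 1],
  [[0, 0, 1], 0, 1],
  [[0, 0, 0.8], 0, 1],
  [[0, 0, 0.2], 0, 1],
  [[0, 0, 0], 0, 1],
])

```text
t: 8.27
eef_pos: [447.7, -77.3, 410.6]
tcp_rot: [-3.14, 0.003, -3.063]
ft_force: [0.1, 0.2, -0.7]
opening: 0.995
grip_force: 0.0
```

```bash
python3 - <<'E'
from h import *
c=read_camera('wrist'); save(c,'w3.png',s=1.5)
print(env.state()['eef_pos'])
for th in ('brick_centre','grip'):
  for r in cut_out(th,c)[:2]:
    cn=max(cv2.findContours(r['region'].astype(np.uint8),0,1)[0],key=len)[:,0]
    print(th,r['at'],r['confidence'],cv2.minAreaRect(ray(c,cn,38)[:,:2].astype(np.float32)))
t=read_camera('top'); save(t,'t3.png',(270,130,330,230),6)
for r in cut_out('brick_centre',t):
    cn=max(cv2.findContours(r['region'].astype(np.uint8),0,1)[0],key=len)[:,0]
    print(r['at'],cv2.minAreaRect(ray(t,cn,38)[:,:2].astype(np.float32)))
E
```

```text
[447.62348041 -77.316991   409.15959762]
brick_centre [440.1, 207.1] 0.88 ((467.43487548828125, 156.466064453125), (115.08987426757812, 46.81249237060547), 82.57386016845703)
brick_centre [261.2, 178.8] 0.64 ((449.54803466796875, -78.84397888183594), (106.47767639160156, 44.99724197387695), 3.5228078365325928)
grip [258.9, 299.4] 0.71 ((606.1737060546875, -66.26268005371094), (39.74338150024414, 61.62527084350586), 2.944952964782715)
[228.1, 192.8] ((469.9377746582031, 172.03524780273438), (100.08226013183594, 47.345088958740234), 81.86322784423828)
[183.4, 226.0] ((343.1544189453125, 326.57476806640625), (36.65397644042969, 73.97026062011719), 47.19152069091797)
```

View pics/w3.png

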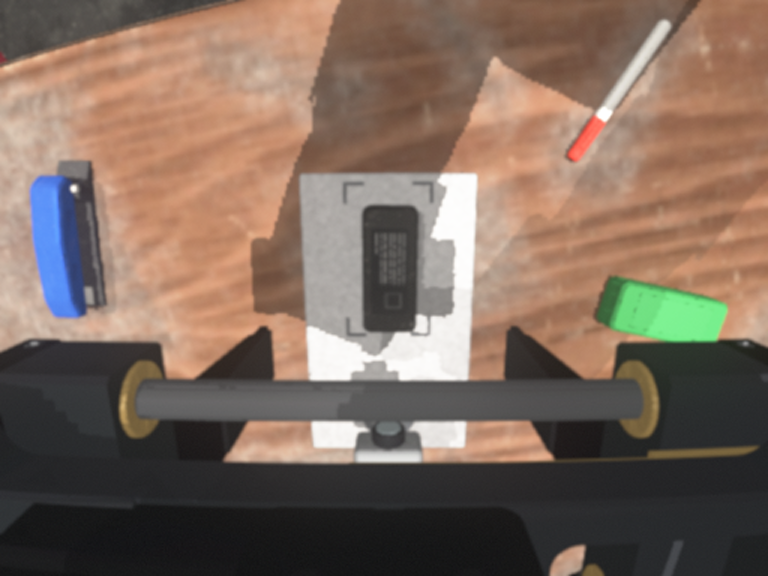

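The wrist view shows the adaptor centred in the marks: marks around (259,173), adaptor around (260,178). It is released. Next I'll look at the grip from further ahead.

Call:
move_arm([
  [[0.3, 0, 0.3], 0, 1],
  [[0.6, 0, 0.4], 0, 1],
  [[0.8, 0, 0.3], 0, 1],
  [[0.9, 0.1, 0], 0, 1],
  [[0.9, 0.1, 0], 0, 1],
  [[0.9, 0.1, 0], 0, 1],
  [[0.8, 0.1, 0], 0, 1],
  [[0.6, 0, 0], 0, 1],
  [[0.2, 0, 0], 0, 1],
  [[0, 0, 0], 0, 1],
  [[0, 0, 0], 0, 1],
])

```text
t: 9.43
eef_pos: [627.5, -65.4, 438.2]
tcp_rot: [3.141, -0.002, -3.063]
ft_force: [-0.6, -0.4, 0.4]
opening: 1.002
grip_force: 0.0
```

```bash
python3 - <<'E'
from h import *
c=read_camera('wrist'); save(c,'w4.png',s=1.5)
print(env.state()['eef_pos'])
for r in cut_out('grip',c)[:2]: print(r['at'],r['confidence'],ray(c,r['at'],180))
p=np.array([447,-77.5]);a=np.radians(4.6);e=np.array([np.cos(a),np.sin(a)]);f=np.array([-e[1],e[0]]);g=p+140*e
print(g,(1.5*proj(c,[[*(g+i*15*e+j*17*f),180] for i,j in ((1,1),(1,-1),(-1,-1),(-1,1))])).round())
E
```

```text
[627.18822328 -65.48788669 438.66640363]
[260.7, 135.9] 0.77 [[569.78285841 -69.10065712 180.        ]]
[586.54904298 -66.27215059] [[425. 264.]
 [363. 264.]
 [362. 208.]
 [426. 208.]]
```

View pics/w4.png

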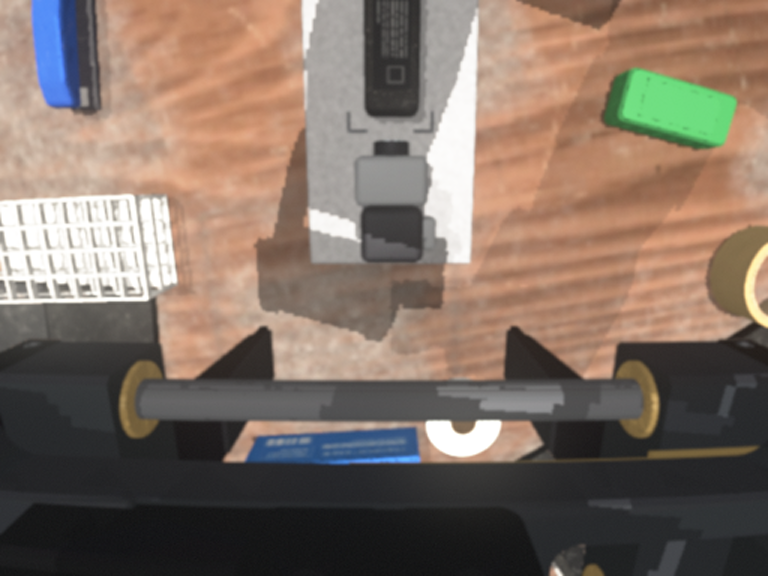

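The wrist view shows the grip block spanning (361..423, 206..261) in the enlarged picture, within 1.5 mm of prediction. The button is on the right (+y) side. That puts the grip at about (585,-67).

Call:
move_arm([
  [[-0.4, 0, 0], 0, 1],
  [[-0.5, 0, -0.1], 0, 1],
  [[-0.4, 0, -0.2], 0, 1],
  [[-0.1, 0, -0.4], 0, 1],
  [[0, 0, -0.6], 0, 1],
  [[0, 0, -0.6], 0, 1],
  [[0, 0, -0.6], 0, 1],
  [[0, 0, -0.6], 0, 1],
  [[0, 0, -0.4], 0, 1],
  [[0, 0, -0.15], 0, 1],
  [[0, 0, 0], 0, 1],
  [[0, 0, 0], 0, 1],
])

```text
t: 10.53
eef_pos: [585.7, -65.5, 330.5]
tcp_rot: [-3.142, 0.001, -3.063]
ft_force: [0.8, 0.4, -0.4]
opening: 1.002
grip_force: 0.0
```

Call:
move_arm([
  [[0, 0, 0], 0, -1],
  [[0, 0, 0], 0, -1],
  [[0, 0, 0], 0, -1],
  [[0, 0, 0], 0, -1],
  [[0, 0, 0], 0, -1],
  [[0, 0, 0], 0, -1],
  [[0, 0, 0], 0, -1],
  [[0, 0, 0], 0, -1],
  [[0, 0, 0], 0, -1],
  [[0, 0, 0], 0, -1],
  [[0, 0, 0], 0, -1],
  [[0, 0, 0], 0, -1],
])

```text
t: 11.53
eef_pos: [585.9, -66.0, 329.7]
tcp_rot: [-3.141, 0.0, -3.063]
ft_force: [-0.5, -5.1, -1.2]
opening: 0.372
grip_force: 30.0
```

Opening is 35.3 mm, so the button is fully in. Now pulling up.

Call:
move_arm([
  [[0, 0, 0.15], 0, -1],
  [[0, 0, 0.2], 0, -1],
  [[0, 0, 0.2], 0, -1],
  [[0, 0, 0.2], 0, -1],
  [[0, 0, 0.2], 0, -1],
  [[0, 0, 0.2], 0, -1],
  [[0, 0, 0.2], 0, -1],
  [[0, 0, 0.2], 0, -1],
  [[0, 0, 0.2], 0, -1],
  [[0, 0, 0.2], 0, -1],
  [[0, 0, 0.2], 0, -1],
  [[0, 0, 0.1], 0, -1],
  [[0, 0, 0.05], 0, -1],
  [[0, 0, 0.03], 0, -1],
  [[0, 0, 0], 0, -1],
  [[0, 0, 0], 0, -1],
])

```text
t: 12.87
eef_pos: [586.0, -66.0, 399.0]
tcp_rot: [-3.141, -0.0, -3.063]
ft_force: [1.2, -5.7, -6.3]
opening: 0.373
grip_force: 30.0
```

Call:
move_arm([
  [[0, 0, 0.04], 0, -1],
  [[0, 0, 0], 0, -1],
  [[0, 0, 0], 0, -1],
  [[0, 0, 0], 0, -1],
])

```text
t: 13.2
eef_pos: [586.0, -66.0, 399.8]
tcp_rot: [-3.141, -0.001, -3.063]
ft_force: [3.9, -5.1, -9.2]
opening: 0.375
grip_force: 30.0
```

```bash
python3 - <<'E'
from h import *
c=read_camera('wrist'); save(c,'w5.png',s=1.5)
s=read_camera('side'); save(s,'s5.png',(190,120,310,220),6)
print(env.state())
E
```

```text
{'t': 13.3, 'joints': array([-2.23998010e-01,  4.45816689e-01,  1.65388200e+00, -1.09317105e-03,
        1.04249295e+00, -1.87299404e+00]), 'qvel': array([-3.08784186e-04, -8.15047715e-04,  2.38736583e-04, -2.78172485e-05,
       -7.79992600e-04,  1.45420428e-03]), 'tau': array([  2.74768196, -63.01028252, -25.9378767 ,   0.66333259,
         1.15560975,   0.11208863]), 'eef_pos': array([586.04959986, -66.00510641, 399.78380595]), 'tcp_rot': array([-3.14086997e+00, -8.52981784e-04, -3.06284195e+00]), 'ft_force': array([  3.65872984,  -5.52765501, -10.38824333]), 'moment': array([-0.56111206, -0.6000219 ,  0.1082943 ]), 'grip_force': 29.99825656414032, 'opening': 0.373877244784075}
```

View pics/w5.png

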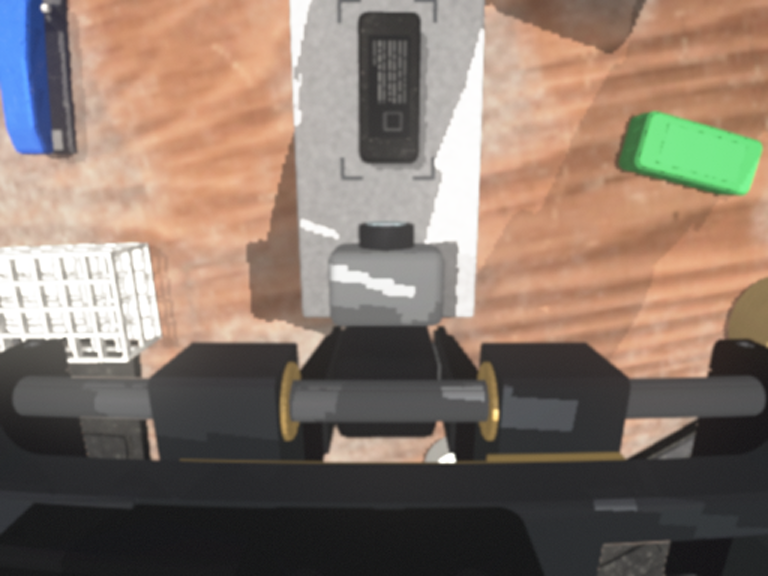

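View pics/s5.png

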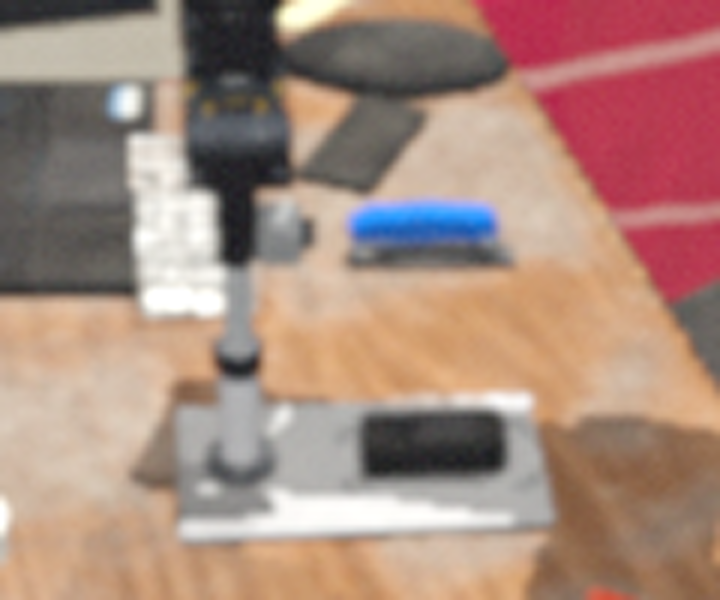

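The pictures show the adaptor flat inside the marks, with the mast extended and held between the fingers. The pull rose from 6.3 to 10.4 N after about 0.8 mm more travel, so the mast is at the second stop.

```bash
python3 -c "
from h import *
print(env.job_done())"
```

```text
the job is handed in; nothing more can be done
None
```

The job is handed in, though no verdict came back: the adaptor lies flat in the corner marks, about 3 mm off centre, and the arm is holding the mast at its second stop with the button squeezed in.

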